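Gauge the depth of a blind bore in a microscope base

ROBOT

A 6-joint arm with a two-finger parallel gripper is mounted at the origin on the work surface. World frame = base frame: x ahead of the robot, y to its left, z up, the work surface at z = 0. Lengths are in mm, angles in rad, forces in N, time in s.
With the tool pointing down it reaches from about 225 to 725 mm from the base axis. Payload 3.1 kg.
Tool frame: the origin (TCP) lies midway between the tips of the shut fingers; the grasp point (between the pads) lies 19 mm behind it; z points along the fingers, y is the line along which they close (so a half turn about z gives the same grasp; the last joint's range is limited). The gripper opens to 85 mm and grips with 20 to 120 N. Pads are 22 mm wide; open, the fingers measure 114 mm over their backs; the gripper's body (76 mm by 85 mm) begins 54 mm behind the grasp point. The pads swing forward as they close: fully open they stand 13 mm farther back than shut.
Start: joints at [-1.275, 0.048, 0.099, 1.622, 0, 1.443], TCP at [215.879, -478.554, 231.312] pointing down, gripper open.
Joint ranges: [-2.91, 2.91], [-0.99, 1.94], [-1.21, 1.42], [-2.12, 2.29], [-1.49, 1.47], [-3.14, 3.14]. Speed limits (rad/s): [2.79, 2.79, 3.14, 3.14, 3.14, 3.14].

INTERFACE

Orientations are given as a rotation vector (axis times angle).
In Python, from rig import * gives the robot as it stands.
- The arm moves only by the tool carry_out, never from a script. Its argument "motion" is a list of rows, each a list of 3 entries, a list of its own where there are three numbers: the finger opening in mm, from 0 to 85.4, then the shift along the tool's x, y, z in shares of 750 mm (1.0 is 750 mm), then the turn, a rotation vector about the tool's x, y, z in parts of the range, where 1.0 means 2 pi rad. In form: [[fingers, [dx, dy, dz], [ax, ay, az]], ...]. A call has 1 to 10 rows; each row is the pose to reach, as a shift and turn from the pose commanded when the call began, along the tool's axes at that moment; what a row does not reach only later rows make up. A row lasts 1/12 s, in which the tool goes at most 41.7 mm and 7.16 degrees, less where a joint would pass 70% of its speed; a pose out of reach is approached as far as the arm can. No shift or turn number may pass 1 either way. A call with a gripper value outside its range is refused whole. The fingers move at their own pace and stop on an object; the grip force is fixed at half the most. Time passes only in rows, so rows that repeat a pose let the fingers close. It gives the time, the measured TCP pose, the force, the opening and the grip force at its end, in the units of the state.
- state(): the state, without advancing time (a new reading comes with each control period).
- snapshot(name): name is "scene" or "top"; returns a dict with "image" (384x512x3 uint8, red, green, blue), "K" (3x3 intrinsics, pixels), "position" and "rotation" of the camera in the world. Camera axes: x right, y down, z forward; pixel columns grow to the right and rows downward; lengths in mm; the calibration is good to about 2 mm. A picture is of the moment at which its call begins. There is no depth.
- sign_off(): hands the job in; it is judged then, once.
The state is a dict: "time": time; "qpos": joint angles; "joint_velocities": joint speeds; "joint_torque": joint torques, N m; "tool_pos": TCP position; "tool_rot": TCP orientation; "contact_force": force on the tool from outside, world axes, zero at the start; "moment": the same for the moment, N m; "finger_gap": finger opening in mm; "gripper_force": force on a finger pad.
Only numpy, scipy, OpenCV 4.12 (cv2) and the standard library are available. Lean on these libraries where they do the work, as an engineer would, in place of code of your own. Each camera call takes 0.05 s, during which the arm holds its last target. There are 200 camera calls.

TASK

Find out how deep the bore in the microscope base is: lift the depth gauge from its stand and push it down the bore until you feel the rod itself resting on the bottom, with the ring pushed up by the rim and so marking the depth. The bottom is delicate ceramic, so touch down gently, and do not touch the ring with the fingers. Then draw the gauge out, keeping it upright, stand it fully back in its stand with the ring left at its mark, let go, and leave everything else where it is.

Things in the scene. Friction and masses are not known exactly. Their poses are not given: they have to be found in the camera images.
- gauge: the loose depth gauge: round steel rod 10 mm in diameter (0 to 112 mm above the tip, end bevelled 2.5 mm) under a round aluminium handle 16 mm in diameter (112 to 175 mm above the tip); 0.1 to 0.2 kg. Origin: centre of the tip's end face, z along the rod to the handle. It starts upright in the stand's hole, a black marker ring on the rod
- gauge_handle (a point): the middle of the gauge's handle, on its axis, 145 mm above the tip: where to grip it. The ring never comes higher than 90 mm above the tip in this job, so fingers here stay clear of it. Gripped while it leans in its loose hole, the gauge may sit up to 0.06 rad askew in the fingers; the bore jams on a rod more than about 0.03 rad off vertical
- ring (a joint): the marker ring on the gauge: black plastic, 28 mm outside diameter, 10 mm high, sliding along the rod with a stiff drag of 4 N and staying where it is left. Value in m: its underside is 20 mm + this value above the tip. It starts with its underside 28 to 34 mm above the tip. Pressed against a rim while the rod goes on down, it is pushed up the rod
- ring_under (a point): centre of the ring's underside, on the rod's axis
- socket: the microscope base, fixed to the table: a black plinth 150 x 150 x 20 mm, on it a round aluminium drum 110 mm across up to 62 mm above the table, and out of its middle a square aluminium column 36 x 36 mm whose flat top is 100 mm above the table. Origin on the table under its centre, z up
- bore_mouth (a point): centre of the mouth of the vertical blind bore in the top face of the column (100 mm above the table). The bore is 12 mm in diameter with a 1.5 mm bevel at the mouth, so the rod goes in and the ring does not. Its depth is unknown, between 46 and 74 mm; its floor is a rigid but delicate ceramic disc that breaks at 25 N
- stand: the gauge stand, fixed to the table: a steel foot 80 x 80 x 10 mm carrying a square block 36 x 36 mm up to 34 mm above the table. Origin on the table under its centre, z up
- stand_mouth (a point): centre of the mouth of the stand's hole, in the block's top face (34 mm above the table). The hole is 11.4 mm in diameter with a 2 mm bevel and 22 mm deep: its floor is 12 mm above the table
- cover: bystander: loose aluminium cover, an upright cylinder 84 mm across and 110 mm high. Origin: centre of its underside
- probe_box: bystander: loose flat plastic box 55 x 55 x 20 mm. Origin: centre of its underside
- driver: bystander: loose screwdriver 170 mm long lying on the table, along its x axis. Origin under its middle
There are look-alikes about, which are no part of the job. Several things have the shape of the stand; the one meant has the colours described above.

How it is judged (in metres and radians):
On the way, in this order (a step that is already met when the one before it is completed fails the run):
1. the gauge's tip rests on the floor of the bore, pressed on it with more than 2.5 N, and the ring's underside is on the rim within 2 mm, for 0.2 s (contact force between gauge and bore_floor above 2.5 N and horizontal distance between gauge and bore_mouth below 0.004 m and z of ring_under in the frame of bore_mouth between -0.002 and 0.002 m and angle between gauge's own z axis and vertical below 0.1 rad), for 0.2 s.
2. the gauge is drawn clear of the bore, its tip more than 10 mm above the mouth, with the ring at least 44 mm up the rod (z of gauge in the frame of bore_mouth above 0.01 m and value of joint ring above 0.024 m), for 0.1 s.
At the end, for the whole second after the job is handed in: the gauge stands free in the stand's hole: tip within 4 mm of the hole's axis and at least 19.5 mm below its mouth, tilted less than 0.15 rad, at rest; the ring still marks the bore's depth (judged in 4.2 mm classes of depth with 2 mm to spare at either end) (horizontal distance between gauge and stand_mouth below 0.004 m and z of gauge in the frame of stand_mouth below -0.0195 m and angle between gauge's own z axis and vertical below 0.15 rad and linear speed of gauge below 0.02 m/s and ((height (world z) of bore_floor between 0.0255 and 0.0297 m and value of joint ring between 0.0483 and 0.0565 m) or (height (world z) of bore_floor between 0.0297 and 0.0339 m and value of joint ring between 0.0441 and 0.0523 m) or (height (world z) of bore_floor between 0.0339 and 0.0381 m and value of joint ring between 0.0399 and 0.0481 m) or (height (world z) of bore_floor between 0.0381 and 0.0423 m and value of joint ring between 0.0357 and 0.0439 m) or (height (world z) of bore_floor between 0.0423 and 0.0465 m and value of joint ring between 0.0315 and 0.0397 m) or (height (world z) of bore_floor between 0.0465 and 0.0507 m and value of joint ring between 0.0273 and 0.0355 m) or (height (world z) of bore_floor between 0.0507 and 0.0549 m and value of joint ring between 0.0231 and 0.0313 m))); the robot touches nothing.
It fails at once if the ceramic floor of the bore is pressed with more than 25 N (contact force between gauge and bore_floor above 25 N).
It fails at once if the fingers touch the ring (more than 1 N) (contact force between the fingers and ring above 1 N).
It fails at once if the gauge is tipped over (more than 0.6 rad) (angle between gauge's own z axis and vertical above 0.6 rad).
It fails at once if a bystander (cover, probe box, screwdriver) is moved more than 20 mm (distance of any of cover, probe_box, driver from where it was at the start of the episode above 0.02 m).
It also fails if it takes over 69 s, if anything falls off the work surface, if the arm or the gripper's body presses on something with over 40 N, if the wrist force passes 120 N, or if a joint passes its speed limit or range.

## Working session

There is one attempt and no reset: what is moved stays moved. The work goes in short steps, Python scripts to look and compute and a tool call to move; the robot and the scene stay as the last step left them, time stands still between calls to the robot, and variables do not carry over. Pictures are saved under pics/ and viewed, at most 14 in all, crops included, and the job is handed in when it is done.

Besides the shell and the picture viewer there is one more tool, called after "Call:" as name(argument=value, ...), one argument or row to a line, values as JSON. carry_out: Moves the arm, as the interface text tells. Its arguments: {"type":"object","properties":{"motion":{"type":"array","items":{"type":"array"}}},"required":["motion"]}

```bash
mkdir -p pics; ls; python3 - <<'E'
from rig import *
import cv2,pickle
s=state(); print(s)
d={}
for n in("scene","top"):
    r=snapshot(n); d[n]=r
    cv2.imwrite(f"pics/{n}0.png",cv2.resize(r["image"][:,:,::-1],(800,600),interpolation=cv2.INTER_CUBIC))
    print(n,r["K"],r["position"],r["rotation"])
pickle.dump(d,open("d0.pkl","wb"))
E
```

```text
pics
{'time': 0.0, 'qpos': array([-1.27479113e+00,  4.87348340e-02,  9.75266400e-02,  1.62202634e+00,
       -2.75537286e-05,  1.44300946e+00]), 'joint_velocities': array([-0.00156332,  0.00107052,  0.00031169,  0.00037941, -0.00274523,
        0.00070334]), 'joint_torque': array([ 5.75695249e-04, -3.38785779e+01,  3.20013249e+01,  2.04290065e-02,
       -1.28858238e-05, -3.29305330e-06]), 'tool_pos': array([ 215.68643693, -477.93654402,  230.0897869 ]), 'tool_rot': array([-3.06895450e+00, -6.60210165e-01,  3.64598679e-04]), 'contact_force': array([ 0.07140319, -1.40509062,  0.82852322]), 'moment': array([ 0.01250317, -0.05601361,  0.00615915]), 'gripper_force': 0.0, 'finger_gap': 85.4868243536751}
scene [[365.58809703   0.         258.65648596]
 [  0.         365.58809703 193.7807627 ]
 [  0.           0.           1.        ]] [1158.91873674   39.4793834   904.05930345] [-1.79880135 -1.86165807  0.68937387]
top [[444.68883495   0.         251.93343139]
 [  0.         444.68883495 194.20021333]
 [  0.           0.           1.        ]] [ 250.57373124   22.28528517 1524.61598382] [-2.1722899   2.12056459 -0.19528463]
```

View pics/scene0.png

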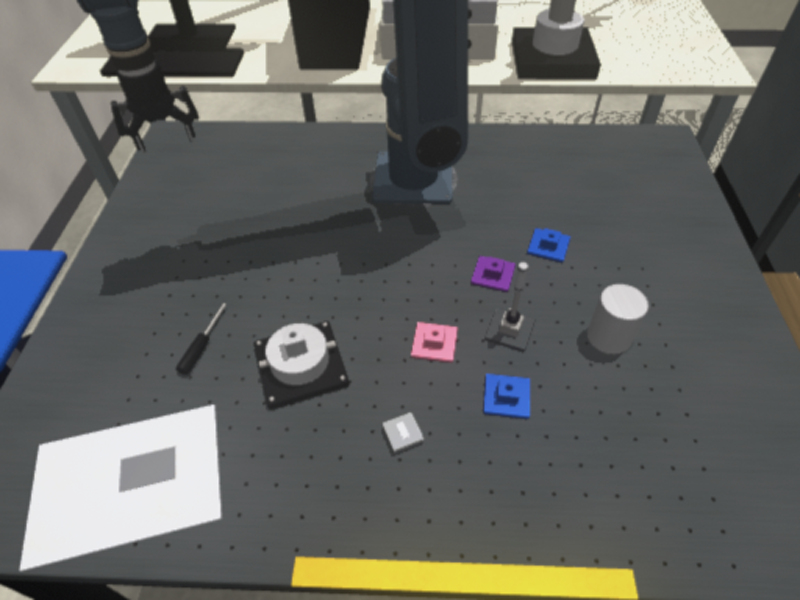

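View pics/top0.png

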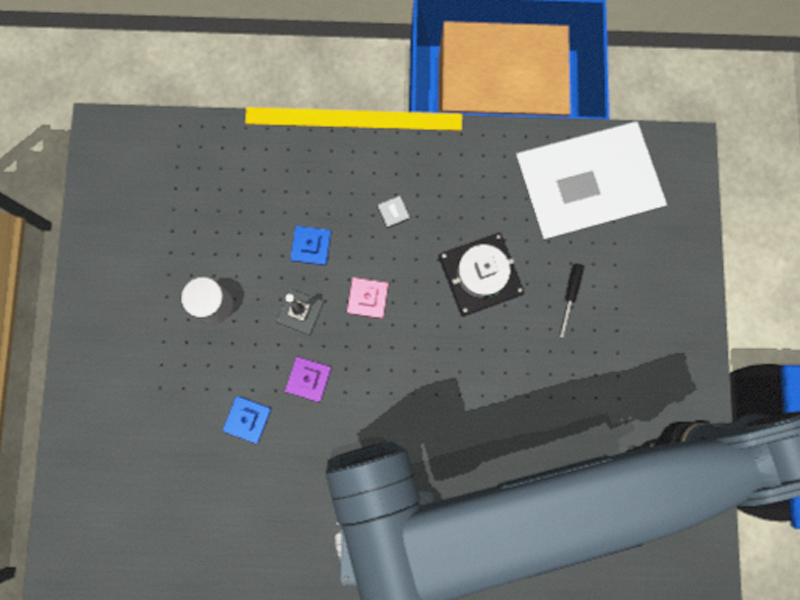

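```bash
cat > h.py <<'E'
import numpy as np,cv2
from scipy.spatial.transform import Rotation as R
def ray(r,uv):
    Rm=np.array(r["rotation"]); Rm=R.from_rotvec(Rm).as_matrix() if Rm.size==3 else Rm
    d=Rm@np.linalg.inv(r["K"])@[uv[0],uv[1],1]; return np.array(r["position"]),d/np.linalg.norm(d)
def atz(r,uv,z):
    p,d=ray(r,uv); return p+d*(z-p[2])/d[2]
def proj(r,P):
    Rm=R.from_rotvec(r["rotation"]).as_matrix(); c=Rm.T@(np.array(P)-r["position"]); q=r["K"]@c; return q[:2]/q[2]
def tri(r1,a,r2,b):
    A=[];B=[]
    for r,u in((r1,a),(r2,b)):
        p,d=ray(r,u); M=np.eye(3)-np.outer(d,d); A.append(M);B.append(M@p)
    x=np.linalg.lstsq(np.vstack(A),np.hstack(B),rcond=None)[0]
    return x,[np.linalg.norm(M@x-b) for M,b in zip(A,B)]
def crop(im,x0,y0,w,h,s):
    c=cv2.resize(im[y0:y0+h,x0:x0+w,::-1],None,fx=s,fy=s,interpolation=cv2.INTER_CUBIC)
    for i in range(0,w,10): cv2.line(c,(i*s,0),(i*s,6),(0,255,255),1);cv2.putText(c,str(x0+i),(i*s,18),0,.35,(0,255,255),1)
    for i in range(0,h,10): cv2.line(c,(0,i*s),(6,i*s),(0,255,255),1);cv2.putText(c,str(y0+i),(8,i*s+4),0,.35,(0,255,255),1)
    return c
E
python3 - <<'E'
from h import *
import pickle
d=pickle.load(open("d0.pkl","rb")); s=d["scene"]["image"];t=d["top"]["image"]
im=np.vstack([np.hstack([crop(s,310,162,50,60,8)[:, :400],crop(s,160,197,50,60,8)]),]) 
im2=np.hstack([crop(t,170,172,50,45,8),crop(t,285,148,50,45,8)])
cv2.imwrite("pics/c1.png",im);cv2.imwrite("pics/c2.png",im2)
T,S=d["top"],d["scene"]
print("handle top tri",tri(T,(185.6,190.7),S,(334.7,170.2)))
print("stand block",atz(T,(190.7,196.5),34),atz(S,(327.7,206),34))
print("column",tri(T,(311.7,170),S,(187.5,219.5)),atz(T,(311.7,170),100))
E
```

```text
handle top tri (array([474.740633  , 201.96970093, 184.19889333]), [np.float64(2.0800792670475254), np.float64(2.0800792670476853)])
stand block [480.16631354 201.66407189  34.        ] [480.0471309  204.05593858  34.        ]
column (array([ 572.72430146, -199.55252224,   78.09099704]), [np.float64(2.484804811333557), np.float64(2.484804811333709)]) [ 568.27938778 -198.64450757  100.        ]
```

View pics/c1.png

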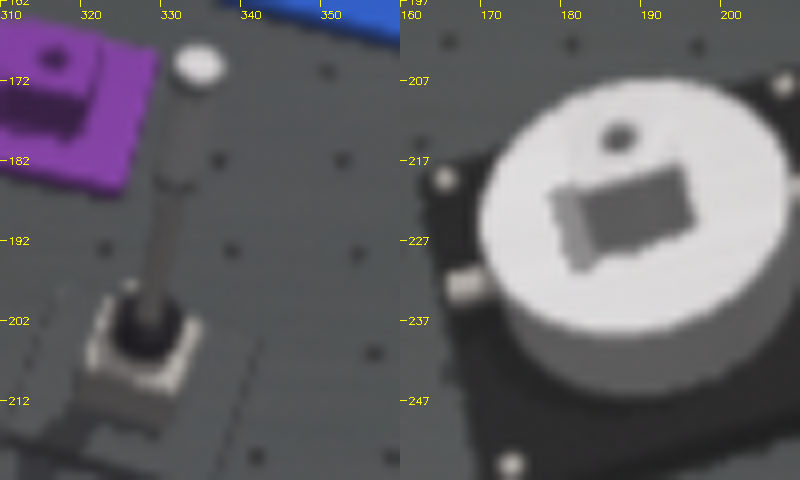

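View pics/c2.png

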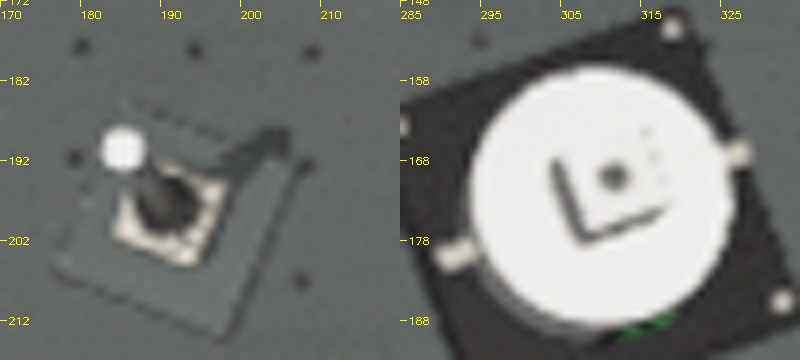

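```bash
python3 - <<'E'
from h import *
import pickle
d=pickle.load(open("d0.pkl","rb"));T,S=d["top"],d["scene"]
def both(n,a,b,z):
    x,e=tri(T,a,S,b); print(n,x.round(1),np.round(e,1),"z known:",atz(T,a,z).round(1),atz(S,b,z).round(1))
both("handle top",(184.9,190.1),(334.4,169.6),187)
both("bore",(311.3,169.7),(186.9,213.8),100)
both("block",(191.2,197.9),(327.9,203.8),34)
# drum top circle: fit
for n,r in d.items():
    g=cv2.cvtColor(r["image"],cv2.COLOR_RGB2GRAY)
    x0,y0,w,h=(285,148,50,45) if n=="top" else (160,197,50,60)
    m=(g[y0:y0+h,x0:x0+w]>(190)).astype(np.uint8)
    c=max(cv2.findContours(m,0,2)[0],key=cv2.contourArea); e=cv2.fitEllipse(c)
    p=(e[0][0]+x0,e[0][1]+y0); print(n,"drum",p,e[1],atz(r,p,62).round(1))
    x0,y0,w,h=(180,184,11,13) if n=="top" else (328,164,14,10)
    a=g[y0:y0+h,x0:x0+w].astype(float);a=np.clip(a-150,0,None);yy,xx=np.mgrid[y0:y0+h,x0:x0+w]
    p=((a*xx).sum()/a.sum(),(a*yy).sum()/a.sum());print(n,"head",p,atz(r,p,187).round(1))
for P in([480,203,34],):
    print(proj(T,P),proj(S,P))
E
```

```text
handle top [475.8 202.2 187.7] [0.5 0.5] z known: [475.8 201.7 187. ] [475.1 202.8 187. ]
bore [ 569.1 -196.5   99.9] [0.9 0.9] z known: [ 569.3 -197.3  100. ] [ 569.2 -195.6  100. ]
block [475.  201.9  38.2] [2.6 2.6] z known: [475.4 199.8  34. ] [471.6 205.3  34. ]
scene drum (188.9665756225586, 222.47842407226562) (29.145675659179688, 37.44844055175781) [ 571.4 -195.7   62. ]
scene head (np.float64(334.46638054363376), np.float64(169.48640915593705)) [474.7 203.1 187. ]
top drum (309.9486560821533, 172.1808967590332) (30.077011108398438, 32.64726257324219) [ 569.1 -198.6   62. ]
top head (np.float64(184.89185667752443), np.float64(190.2371335504886)) [475.4 201.7 187. ]
[190.30216756 196.53848623] [327.34421617 205.97999157]
```

```bash
python3 - <<'E'
from h import *
import pickle
d=pickle.load(open("d0.pkl","rb"));T,S=d["top"],d["scene"]
for z in (34,43,53,124,187): print(z,proj(T,[475.4,201.7,z]).round(1),proj(S,[474.8,203,z]).round(1))
# fits: dark ring centroid; handle/rod centreline rows in scene
g=cv2.cvtColor(T["image"],cv2.COLOR_RGB2GRAY).astype(int)
print(g[184:212,180:204])
g=cv2.cvtColor(S["image"],cv2.COLOR_RGB2GRAY).astype(int)
print(g[168:218,318:344])
E
```

```text
34 [190.6 197.9] [327.2 204.6]
43 [190.3 197.5] [327.6 202.8]
53 [190. 197.] [328.  200.7]
124 [187.4 193.6] [331.3 184.9]
187 [184.9 190.2] [334.4 169.5]
[[ 99  98 101  98 100 106  96  94  96 100  99  97  97  99  99 101 100 102
  100 101 102 101 103 101]
 [100  99  99  99  98 109 102  93  98  91  93  97 101  99 100 102 102 101
   99 101 100 101 101 102]
 [103 102  99 101  97 100 107 103 101  84  84  94  94  98 101 104 100  98
  100 101 103  97 100 100]
 [100 101 100  96 114 122 110 102 105 102 105  98  86  96  96  93 100  99
  104 101 100 102  94  92]
 [101  99 100 144 189 194 179 138 104 105 106 105 108 112  92  86  91  91
   97  99  98  94  79  66]
 [102 102 109 214 236 235 237 195 109 103 103 103 105 106 105 104  97  85
   96  95  91  79  67  66]
 [ 96 100 134 218 238 238 237 206 124 102 104 103 106 107 105 106 106 106
   98  81  66  64  66  66]
 [ 89 101 135 220 238 238 239 198 105 104 106 101  99 101 105 106 106  88
   73  72  75  71  68  81]
 [ 89 101 101 189 227 230 226 164  81 104 125 125 103  90  96  97  98  86
   75  73  72  72  82 109]
 [102  98 103 101 123 148 121  78  8
[... 1339 characters left out ...]
113 112 113
  112 112 112  85  85 102]
 [ 90 101 103 109 112 114 111 110 115 111 111 112 109 111 111 111 113 112
  110 115  98  75  92  98]
 [101  96  85  99 106 105 109 112 111 113 111 114 113 113 111 112 111 113
  116 113  85  84 100  98]
 [103 102 101  94  84  86 102 105 112 115 112 112 112 113 112 113 110 113
  112 106  88  89 101  99]
 [102 100 102 100 102 103  98  87  96 104 106 113 116 114 113 113 111 112
  110  86  85 102 100 100]
 [101 100 103 102 103 101 102 102  93  86  91 102 108 110 113 114 113 111
  109  81  88 101 102 102]]
[[82 94 96 ... 84 86 85]
 [74 92 95 ... 85 85 85]
 [85 94 95 ... 85 86 85]
 ...
 [57 57 56 ... 83 84 83]
 [57 57 59 ... 84 84 84]
 [56 56 61 ... 83 83 84]]
```

```bash
cat >> h.py <<'E'
def goal(P,s,rotdown=True,base=None):
    """tool-frame shift & turn from measured pose to world TCP P with tool x=+y, y=+x, z=-z"""
    Rc=R.from_rotvec(s["tool_rot"]); Rt=R.from_matrix(np.array([[0,1,0],[1,0,0],[0,0,-1.]]))
    return Rc.inv().apply(np.array(P)-s["tool_pos"]).round(1),(Rc.inv()*Rt).as_rotvec().round(3)
E
python3 - <<'E'
from h import *; from rig import *
s=state(); print(goal([475,202,235],s),goal([345,-138,235],s))
E
```

```text
(array([ 516. , -513.3,   -3.5]), array([-2.000e-03, -1.000e-03, -1.147e+00])) (array([ 257.7, -256.8,   -4.2]), array([-2.000e-03, -1.000e-03, -1.147e+00]))
```

The manual's scale: shifts go in shares of 750 mm and turns go in shares of 2 pi rad. Converting my numbers, 254 mm / 750 = 0.3387, -253 mm / 750 = -0.3373, -1.04 rad / 6.2832 = -0.1655.

Call:
carry_out(
  motion=[
    [85,[0.02,-0.02,-0.0053],[0,0,-0.0127]],
    [85,[0.0533,-0.0533,-0.0053],[0,0,-0.0286]],
    [85,[0.0867,-0.0867,-0.0053],[0,0,-0.0462]],
    [85,[0.1227,-0.1227,-0.0053],[0,0,-0.0637]],
    [85,[0.1587,-0.1573,-0.0053],[0,0,-0.0812]],
    [85,[0.1947,-0.1933,-0.0053],[0,0,-0.0987]],
    [85,[0.2307,-0.2293,-0.0053],[0,0,-0.1162]],
    [85,[0.2667,-0.2653,-0.0053],[0,0,-0.1337]],
    [85,[0.3027,-0.3013,-0.0053],[0,0,-0.1512]],
    [85,[0.3387,-0.3373,-0.0053],[0,0,-0.1655]],
  ],
)

```text
time: 0.93
tool_pos: [343.3, -141.7, 234.9]
tool_rot: [-2.332, -2.105, -0.0]
contact_force: [0.4, -0.0, -0.3]
finger_gap: 85.3
gripper_force: 0.0
```

```bash
python3 - <<'E'
from h import *; from rig import *
s=state(); print(s["time"],s["tool_pos"],s["qpos"],goal([475,202,235],s))
E
```

```text
0.9333 [ 343.34486096 -141.653235    234.93210219] [-5.72494843e-01 -3.50637990e-01 -2.45896972e-01  1.67567373e+00
  1.06438633e-04  1.10088875e+00] (array([355.3,  95.8,  -0. ]), array([-0.   , -0.   , -0.103]))
```

Converted, 352 mm / 750 = 0.4693, 330 mm / 750 = 0.44, -0.103 rad / 6.2832 = -0.0164.

Call:
carry_out(
  motion=[
    [85,[0.0467,0.012,0],[0,0,-0.008]],
    [85,[0.096,0.0253,0],[0,0,-0.0159]],
    [85,[0.1453,0.0387,0],[0,0,-0.0164]],
    [85,[0.1947,0.052,0],[0,0,-0.0164]],
    [85,[0.244,0.0653,0],[0,0,-0.0164]],
    [85,[0.2933,0.0787,0],[0,0,-0.0164]],
    [85,[0.3427,0.092,0],[0,0,-0.0164]],
    [85,[0.392,0.1053,0],[0,0,-0.0164]],
    [85,[0.44,0.1187,0],[0,0,-0.0164]],
    [85,[0.4693,0.1267,0],[0,0,-0.0164]],
  ],
)

```text
time: 1.77
tool_pos: [475.7, 199.7, 234.2]
tool_rot: [-2.222, -2.219, 0.0]
contact_force: [0.6, -0.8, -0.1]
finger_gap: 85.0
gripper_force: 0.0
```

Call:
carry_out(
  motion=[
    [85,[0,0,0],[0,0,0]],
    [85,[0,0,0],[0,0,0]],
    [85,[0,0,0],[0,0,0]],
  ],
)

```text
time: 2.02
tool_pos: [474.9, 195.9, 234.8]
tool_rot: [-2.225, -2.217, 0.003]
contact_force: [-0.2, 0.3, 0.3]
finger_gap: 84.7
gripper_force: 0.0
```

```bash
python3 - <<'E'
from h import *; from rig import *
s=state(); print(s["time"],s["tool_pos"],s["qpos"],goal([475.2,202.3,139],s),s["contact_force"])
E
```

```text
2.0167 [474.92016061 195.89781113 234.81004266] [ 2.60945049e-01  2.13699196e-02  7.88244384e-02  1.62984579e+00
 -5.08778196e-04  1.83562185e+00] (array([ 6.5,  0.4, 95.8]), array([-0.001,  0.001, -0.004])) [-0.20249051  0.28675133  0.29923887]
```

Call:
carry_out(
  motion=[
    [85,[0.0085,0.0005,0],[0,0,0]],
    [85,[0.0085,0.0005,0.0133],[0,0,0]],
    [85,[0.0085,0.0005,0.0333],[0,0,0]],
    [85,[0.0085,0.0005,0.056],[0,0,0]],
    [85,[0.0085,0.0005,0.08],[0,0,0]],
    [85,[0.0085,0.0005,0.1],[0,0,0]],
    [85,[0.0085,0.0005,0.116],[0,0,0]],
    [85,[0.0085,0.0005,0.1253],[0,0,0]],
    [85,[0.0085,0.0005,0.128],[0,0,0]],
    [85,[0.0085,0.0005,0.128],[0,0,0]],
  ],
)

```text
time: 2.85
tool_pos: [475.5, 202.4, 138.9]
tool_rot: [-2.226, -2.216, 0.001]
contact_force: [-0.1, 0.0, 0.9]
finger_gap: 85.4
gripper_force: 0.0
```

```bash
python3 - <<'E'
from h import *; from rig import *
s=state(); print(s["time"],s["tool_pos"],goal([475.2,202.3,139],s),s["contact_force"],s["moment"])
a=snapshot("top");b=snapshot("scene")
im=np.hstack([crop(a["image"],155,165,60,60,6),crop(b["image"],300,150,60,60,6)]);cv2.imwrite("pics/g1.png",im)
E
```

```text
2.85 [475.52107449 202.40072269 138.85326581] (array([-0.1, -0.3, -0.1]), array([-0.001,  0.   , -0.004])) [-0.14502884  0.00770973  0.9321621 ] [0.05127383 0.09951731 0.0280213 ]
```

View pics/g1.png

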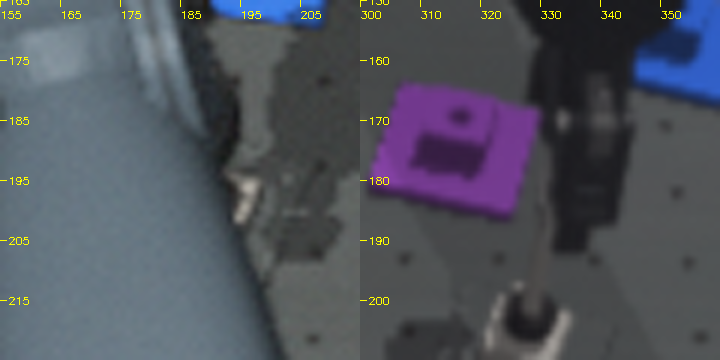

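Call:
carry_out(
  motion=[
    [60,[0,0,0],[0,0,0]],
    [40,[0,0,0],[0,0,0]],
    [30,[0,0,0],[0,0,0]],
    [24,[0,0,0],[0,0,0]],
    [20,[0,0,0],[0,0,0]],
    [18,[0,0,0],[0,0,0]],
    [16,[0,0,0],[0,0,0]],
    [14,[0,0,0],[0,0,0]],
    [10,[0,0,0],[0,0,0]],
    [5,[0,0,0],[0,0,0]],
  ],
)

```text
time: 3.78
tool_pos: [475.3, 202.8, 139.5]
tool_rot: [-2.225, -2.217, 0.001]
contact_force: [-1.0, 0.1, 3.1]
finger_gap: 15.0
gripper_force: 58.3
```

Call:
carry_out(
  motion=[
    [5,[0,0,0],[0,0,0]],
    [5,[0,0,0],[0,0,0]],
    [5,[0,0,0],[0,0,0]],
  ],
)

```text
time: 4.03
tool_pos: [475.5, 202.8, 139.5]
tool_rot: [-2.225, -2.217, 0.001]
contact_force: [-2.7, -0.4, 4.0]
finger_gap: 14.5
gripper_force: 58.4
```

Converted, -130 mm / 750 = -0.1733, -100 mm / 750 = -0.1333.

Call:
carry_out(
  motion=[
    [5,[0,0,-0.0027],[0,0,0]],
    [5,[0,0,-0.008],[0,0,0]],
    [5,[0,0,-0.016],[0,0,0]],
    [5,[0,0,-0.0267],[0,0,0]],
    [5,[0,0,-0.0427],[0,0,0]],
    [5,[0,0,-0.0667],[0,0,0]],
    [5,[0,0,-0.1],[0,0,0]],
    [5,[0,0,-0.1333],[0,0,0]],
    [5,[0,0,-0.16],[0,0,0]],
    [5,[0,0,-0.1733],[0,0,0]],
  ],
)

```text
time: 4.87
tool_pos: [477.6, 203.1, 274.3]
tool_rot: [2.223, 2.214, 0.01]
contact_force: [0.5, 0.6, -0.5]
finger_gap: 14.6
gripper_force: 58.5
```

Call:
carry_out(
  motion=[
    [5,[0,0,0],[0,0,0]],
    [5,[0,0,0],[0,0,0]],
    [5,[0,0,0],[0,0,0]],
  ],
)

```text
time: 5.12
tool_pos: [475.5, 202.6, 268.1]
tool_rot: [-2.225, -2.216, 0.003]
contact_force: [0.1, -0.2, -1.8]
finger_gap: 14.7
gripper_force: 58.5
```

```bash
python3 - <<'E'
from h import *; from rig import *
import pickle
s=state(); print(s["time"],s["tool_pos"],s["tool_rot"],s["contact_force"],s["moment"],s["finger_gap"])
a=snapshot("top");b=snapshot("scene");pickle.dump((s,a,b),open("d1.pkl","wb"))
im=np.hstack([crop(a["image"],165,165,60,60,6),crop(b["image"],305,130,60,90,6)[:,:]][1:])
im=np.hstack([im,np.vstack([crop(a["image"],165,165,60,60,6),np.zeros((180,360,3),np.uint8)])])
cv2.imwrite("pics/g2.png",im)
P=s["tool_pos"]
for z in (0,-126,-96,-40,-14): print(z,proj(b,[P[0],P[1],P[2]+z]).round(2),proj(a,[P[0],P[1],P[2]+z]).round(2))
E
```

```text
5.1167 [475.53210642 202.59102813 268.05314533] [-2.22539782 -2.21629978  0.0026038 ] [ 0.13993161 -0.20812581 -1.822734  ] [ 0.02499599  0.01896349 -0.01816245] 14.731630196066824
0 [338.9  147.49] [181.  185.4]
-126 [332.02 180.87] [186.43 192.61]
-96 [333.54 173.51] [185.23 191.01]
-40 [336.56 158.82] [182.84 187.84]
-14 [338.06 151.54] [181.66 186.27]
```

View pics/g2.png

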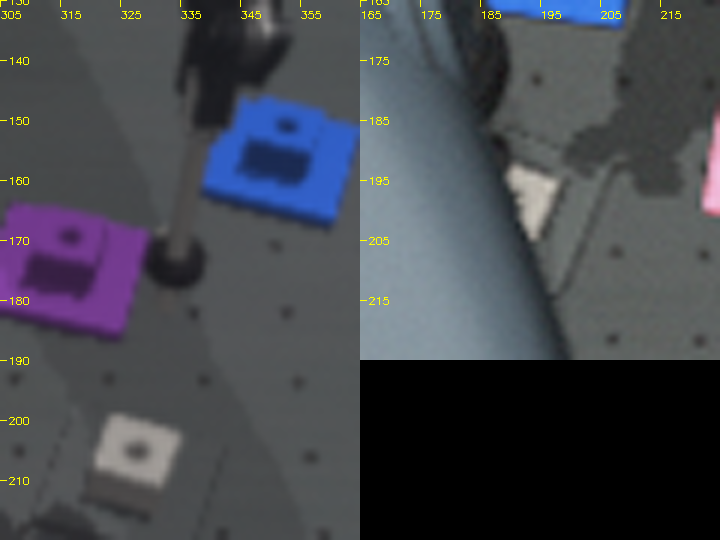

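```bash
python3 - <<'E'
from h import *
import pickle
s,a,b=pickle.load(open("d1.pkl","rb"));g=cv2.cvtColor(b["image"],cv2.COLOR_RGB2GRAY).astype(int)
for r in list(range(150,184)): print(r,g[r,326:348])
E
```

```text
150 [84 84 83 84 84 84 84 84 83 79 73 46 34 33 33 33 37 64 86 91 92 92]
151 [84 84 84 84 84 84 84 84 83 79 76 57 51 50 50 56 57 77 90 91 91 91]
152 [83 84 84 84 84 85 85 84 84 79 70 67 68 67 60 74 82 89 91 90 82 87]
153 [80 82 82 82 82 84 84 84 84 82 75 72 68 66 68 85 90 91 91 87 67 63]
154 [75 80 82 82 82 83 82 82 82 80 74 72 73 75 84 90 92 92 90 74 53 45]
155 [74 81 83 84 83 83 83 83 83 80 72 73 76 80 90 91 92 92 89 66 47 43]
156 [74 80 83 83 83 83 84 84 84 78 72 74 76 79 90 92 92 92 88 61 46 42]
157 [73 75 80 83 83 83 84 84 83 75 73 75 77 84 91 92 92 91 76 56 46 42]
158 [74 74 76 81 83 83 83 84 83 74 73 76 77 87 91 92 92 90 71 62 56 53]
159 [73 74 74 79 82 82 82 82 81 73 74 76 78 89 92 93 92 91 85 82 68 61]
160 [72 72 72 75 79 82 82 82 79 72 74 76 78 89 92 92 92 92 92 92 86 83]
161 [72 71 72 73 80 81 81 82 78 73 74 74 67 66 71 79 86 90 92 92 92 92]
162 [72 72 72 72 80 81 81 81 75 72 75 74 61 53 51 56 62 66 71 78 87 90]
163 [71 72 72 73 79 83 82 82 74 74 76 76 76 72 57 51 49 48 49 56 61 65]
164 [72 71 72 71 76 81 82 80 73 75 76 77 82 82 77 74 72 60 49 50 49 48]
165 [72 71 72 72 73 
[... 647 characters left out ...]
 27 28 32 37 37 36 35 41 73 83 85 85 85 85 85 85 84]
175 [86 86 68 48 32 27 29 32 34 33 33 32 44 76 84 84 85 85 84 84 85 85]
176 [85 82 72 64 44 30 28 28 28 28 31 34 58 79 84 85 84 85 85 84 85 84]
177 [85 73 72 71 64 48 39 34 31 32 40 57 75 83 84 85 84 85 84 85 85 85]
178 [86 72 72 72 71 64 64 64 57 62 66 76 82 84 83 84 84 83 84 84 84 85]
179 [86 76 73 72 71 71 74 75 70 72 75 81 83 84 84 84 85 85 85 85 84 84]
180 [79 75 74 73 72 72 75 76 74 74 75 80 83 84 84 85 85 85 85 85 85 84]
181 [71 72 73 73 73 73 75 77 76 73 65 61 75 83 85 85 84 85 85 85 84 85]
182 [71 71 74 74 74 73 72 74 75 74 63 52 76 83 85 85 84 85 85 84 85 85]
183 [75 73 74 74 75 74 73 74 75 74 71 67 76 83 85 85 85 85 84 85 85 85]
```

Converted, -228 mm / 750 = -0.304, -172 mm / 750 = -0.2293.

Call:
carry_out(
  motion=[
    [5,[-0.008,0.0013,0],[0,0,0]],
    [5,[-0.024,0.0053,0],[0,0,0]],
    [5,[-0.048,0.0107,0],[0,0,0]],
    [5,[-0.08,0.0187,0],[0,0,0]],
    [5,[-0.1173,0.028,0],[0,0,0]],
    [5,[-0.1547,0.036,0],[0,0,0]],
    [5,[-0.192,0.0453,0],[0,0,0]],
    [5,[-0.2293,0.0547,0],[0,0,0]],
    [5,[-0.2667,0.0627,0],[0,0,0]],
    [5,[-0.304,0.072,0],[0,0,0]],
  ],
)

```text
time: 6.05
tool_pos: [528.5, -28.0, 268.9]
tool_rot: [-2.227, -2.216, 0.001]
contact_force: [1.1, -0.4, -1.4]
finger_gap: 14.6
gripper_force: 58.5
```

Converted, -171 mm / 750 = -0.228, -169 mm / 750 = -0.2253.

Call:
carry_out(
  motion=[
    [5,[-0.0373,0.008,0],[0,0,0]],
    [5,[-0.0747,0.0173,0],[0,0,0]],
    [5,[-0.112,0.0267,0],[0,0,0]],
    [5,[-0.1467,0.0347,0],[0,0,0]],
    [5,[-0.176,0.0413,0],[0,0,0]],
    [5,[-0.2,0.048,0],[0,0,0]],
    [5,[-0.216,0.0507,0],[0,0,0]],
    [5,[-0.2253,0.0533,0],[0,0,0]],
    [5,[-0.228,0.0533,0],[0,0,0]],
    [5,[-0.228,0.0533,0],[0,0,0]],
  ],
)

```text
time: 6.88
tool_pos: [567.9, -196.8, 269.1]
tool_rot: [-2.226, -2.216, 0.0]
contact_force: [-0.7, 0.3, -0.4]
finger_gap: 14.4
gripper_force: 58.5
```

Call:
carry_out(
  motion=[
    [5,[0,0,0],[0,0,0]],
    [5,[0,0,0],[0,0,0]],
    [5,[0,0,0],[0,0,0]],
  ],
)

```text
time: 7.13
tool_pos: [568.3, -195.6, 269.7]
tool_rot: [2.224, 2.218, 0.0]
contact_force: [1.1, 0.3, -0.9]
finger_gap: 14.5
gripper_force: 58.5
```

```bash
python3 - <<'E'
from h import *; from rig import *
import pickle
s=state(); print(s["time"],s["tool_pos"],s["tool_rot"],s["contact_force"],s["moment"],goal([569.5,-196.2,240],s))
a=snapshot("top");b=snapshot("scene");pickle.dump((s,a,b),open("d2.pkl","wb"))
im=np.hstack([crop(b["image"],160,145,60,90,6),np.vstack([crop(a["image"],285,140,60,60,6),np.zeros((180,360,3),np.uint8)])])
cv2.imwrite("pics/g3.png",im)
P=s["tool_pos"]
for z in (0,-126,-91,-40,-14): print(z,proj(b,[P[0],P[1],P[2]+z]).round(2),proj(a,[P[0],P[1],P[2]+z]).round(2))
E
```

```text
7.1333 [ 568.27325886 -195.61858124  269.68836428] [2.22411932e+00 2.21836505e+00 4.20889365e-04] [ 1.05181132  0.27897323 -0.94522814] [ 0.05124825 -0.01307042  0.06263661] (array([-0.6,  1.2, 29.7]), array([ 0.   ,  0.   , -0.003]))
0 [174.99 171.16] [319.69 157.49]
-126 [184.17 203.72] [312.87 167.04]
-91 [181.81 195.34] [314.65 164.56]
-40 [178.12 182.25] [317.39 160.72]
-14 [176.11 175.13] [318.87 158.64]
```

View pics/g3.png

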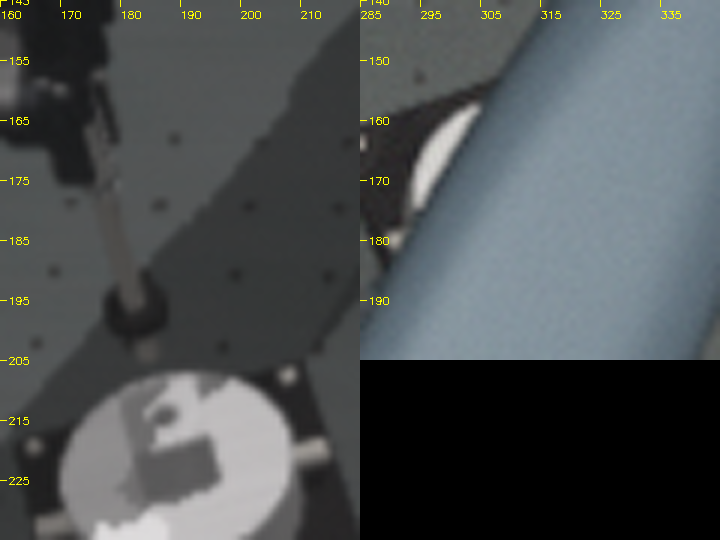

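Converted, 37 mm / 750 = 0.0493, 35 mm / 750 = 0.0467.

Call:
carry_out(
  motion=[
    [5,[-0.0009,0.0017,0.0053],[0,0,0]],
    [5,[-0.0009,0.0017,0.016],[0,0,0]],
    [5,[-0.0009,0.0017,0.0293],[0,0,0]],
    [5,[-0.0009,0.0017,0.04],[0,0,0]],
    [5,[-0.0009,0.0017,0.0467],[0,0,0]],
    [5,[-0.0009,0.0017,0.0493],[0,0,0]],
    [5,[-0.0009,0.0017,0.0493],[0,0,0]],
    [5,[-0.0009,0.0017,0.0493],[0,0,0]],
    [5,[-0.0009,0.0017,0.0493],[0,0,0]],
  ],
)

```text
time: 7.98
tool_pos: [569.8, -197.5, 233.0]
tool_rot: [2.225, 2.216, 0.001]
contact_force: [-0.8, -0.2, -1.6]
finger_gap: 14.3
gripper_force: 58.5
```

Converted, 4 mm / 750 = 0.0053, 3 mm / 750 = 0.004.

Call:
carry_out(
  motion=[
    [5,[0,0,0.0013],[0,0,0]],
    [5,[0,0,0.0027],[0,0,0]],
    [5,[0,0,0.004],[0,0,0]],
    [5,[0,0,0.0053],[0,0,0]],
    [5,[0,0,0.0053],[0,0,0]],
  ],
)

```text
time: 8.4
tool_pos: [569.5, -197.3, 228.0]
tool_rot: [-2.226, -2.217, 0.0]
contact_force: [0.1, 1.1, -1.0]
finger_gap: 14.4
gripper_force: 58.5
```

```bash
python3 - <<'E'
from h import *; from rig import *
s=state(); print(s["time"],s["tool_pos"],s["tool_rot"],s["contact_force"],s["moment"],goal([569.6,-196.3,225],s))
a=snapshot("scene");cv2.imwrite("pics/g4.png",crop(a["image"],160,180,60,50,10))
P=s["tool_pos"];print(proj(a,P-[0,0,127]),proj(a,[569.6+-.7,-196.3+.6,100]))
E
```

```text
8.4 [ 569.45398843 -197.29020975  228.01721574] [-2.22562631e+00 -2.21669484e+00  1.94565390e-04] [ 0.08539491  1.11460866 -0.96419476] [-0.01732636 -0.01939238  0.03959438] (array([1. , 0.1, 3. ]), array([-0.   , -0.   , -0.004]))
[186.195927   213.64916605] [186.86644113 213.72094218]
```

View pics/g4.png

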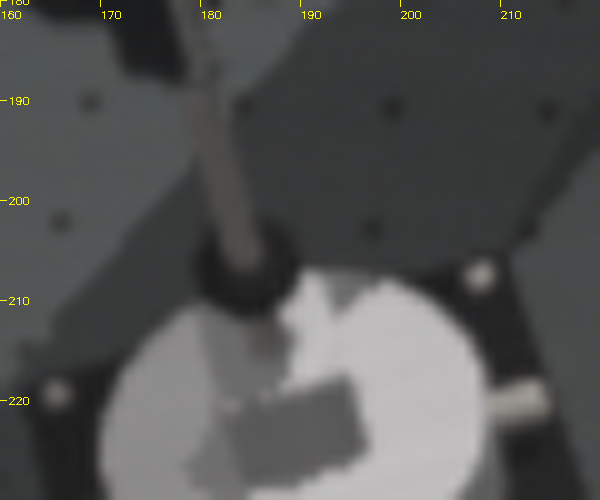

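Converted, 5 mm / 750 = 0.0067, 4 mm / 750 = 0.0053.

Call:
carry_out(
  motion=[
    [5,[0.0012,0.0001,0],[0,0,0]],
    [5,[0.0012,0.0001,0.0013],[0,0,0]],
    [5,[0.0012,0.0001,0.0027],[0,0,0]],
    [5,[0.0012,0.0001,0.004],[0,0,0]],
    [5,[0.0012,0.0001,0.0053],[0,0,0]],
    [5,[0.0012,0.0001,0.0067],[0,0,0]],
    [5,[0.0012,0.0001,0.0067],[0,0,0]],
  ],
)

```text
time: 9.03
tool_pos: [569.5, -196.4, 222.9]
tool_rot: [-2.225, -2.217, 0.0]
contact_force: [-0.6, -0.6, -1.5]
finger_gap: 14.2
gripper_force: 58.5
```

Converted, 3 mm / 750 = 0.004, 2 mm / 750 = 0.0027.

Call:
carry_out(
  motion=[
    [5,[0,0,0.0013],[0,0,0]],
    [5,[0,0,0.0027],[0,0,0]],
    [5,[0,0,0.004],[0,0,0]],
    [5,[0,0,0.004],[0,0,0]],
  ],
)

```text
time: 9.37
tool_pos: [569.5, -196.4, 220.0]
tool_rot: [-2.226, -2.217, 0.0]
contact_force: [0.2, -0.7, -1.4]
finger_gap: 14.3
gripper_force: 58.5
```

Call:
carry_out(
  motion=[
    [5,[0,0,0.002],[0,0,0]],
    [5,[0,0,0.004],[0,0,0]],
    [5,[0,0,0.006],[0,0,0]],
    [5,[0,0,0.008],[0,0,0]],
    [5,[0,0,0.01],[0,0,0]],
    [5,[0,0,0.0107],[0,0,0]],
  ],
)

```text
time: 9.87
tool_pos: [569.5, -196.3, 211.9]
tool_rot: [-2.225, -2.217, 0.0]
contact_force: [0.2, 0.6, -2.0]
finger_gap: 14.4
gripper_force: 58.5
```

Converted, 8 mm / 750 = 0.0107, 7.5 mm / 750 = 0.01.

Call:
carry_out(
  motion=[
    [5,[0,0,0.002],[0,0,0]],
    [5,[0,0,0.004],[0,0,0]],
    [5,[0,0,0.006],[0,0,0]],
    [5,[0,0,0.008],[0,0,0]],
    [5,[0,0,0.01],[0,0,0]],
    [5,[0,0,0.0107],[0,0,0]],
  ],
)

```text
time: 10.37
tool_pos: [569.5, -196.4, 204.0]
tool_rot: [-2.226, -2.217, 0.0]
contact_force: [-0.4, -0.1, -0.7]
finger_gap: 14.4
gripper_force: 58.5
```

Converted, 3 mm / 750 = 0.004, 2 mm / 750 = 0.0027.

Call:
carry_out(
  motion=[
    [5,[0,0,0.0013],[0,0,0]],
    [5,[0,0,0.0027],[0,0,0]],
    [5,[0,0,0.004],[0,0,0]],
    [5,[0,0,0.004],[0,0,0]],
  ],
)

```text
time: 10.7
tool_pos: [569.6, -196.4, 201.0]
tool_rot: [-2.226, -2.217, 0.0]
contact_force: [0.3, 0.1, -0.9]
finger_gap: 14.4
gripper_force: 58.5
```

Converted, 3 mm / 750 = 0.004, 2 mm / 750 = 0.0027.

Call:
carry_out(
  motion=[
    [5,[0,0,0.0013],[0,0,0]],
    [5,[0,0,0.0027],[0,0,0]],
    [5,[0,0,0.004],[0,0,0]],
    [5,[0,0,0.004],[0,0,0]],
  ],
)

```text
time: 11.03
tool_pos: [569.7, -196.5, 198.8]
tool_rot: [2.226, 2.217, 0.0]
contact_force: [-0.5, 0.7, -0.6]
finger_gap: 14.3
gripper_force: 58.7
```

Converted, 3 mm / 750 = 0.004, 2 mm / 750 = 0.0027.

Call:
carry_out(
  motion=[
    [5,[0,0,0.0013],[0,0,0]],
    [5,[0,0,0.0027],[0,0,0]],
    [5,[0,0,0.004],[0,0,0]],
    [5,[0,0,0.004],[0,0,0]],
  ],
)

```text
time: 11.37
tool_pos: [569.7, -196.5, 195.6]
tool_rot: [2.226, 2.217, 0.0]
contact_force: [-0.5, 0.1, 2.8]
finger_gap: 14.4
gripper_force: 58.8
```

Converted, 3 mm / 750 = 0.004, 2 mm / 750 = 0.0027.

Call:
carry_out(
  motion=[
    [5,[0,0,0.0013],[0,0,0]],
    [5,[0,0,0.0027],[0,0,0]],
    [5,[0,0,0.004],[0,0,0]],
    [5,[0,0,0.004],[0,0,0]],
  ],
)

```text
time: 11.7
tool_pos: [569.7, -196.5, 192.0]
tool_rot: [-2.226, -2.217, -0.0]
contact_force: [-0.0, 1.1, 1.4]
finger_gap: 14.5
gripper_force: 58.8
```

Converted, 3 mm / 750 = 0.004, 2 mm / 750 = 0.0027.

Call:
carry_out(
  motion=[
    [5,[0,0,0.0013],[0,0,0]],
    [5,[0,0,0.0027],[0,0,0]],
    [5,[0,0,0.004],[0,0,0]],
    [5,[0,0,0.004],[0,0,0]],
  ],
)

```text
time: 12.03
tool_pos: [569.7, -196.4, 189.0]
tool_rot: [-2.226, -2.217, -0.0]
contact_force: [-1.3, 0.2, 1.5]
finger_gap: 14.5
gripper_force: 58.8
```

Converted, 3 mm / 750 = 0.004, 2 mm / 750 = 0.0027.

Call:
carry_out(
  motion=[
    [5,[0,0,0.0013],[0,0,0]],
    [5,[0,0,0.0027],[0,0,0]],
    [5,[0,0,0.004],[0,0,0]],
    [5,[0,0,0.004],[0,0,0]],
  ],
)

```text
time: 12.37
tool_pos: [569.7, -196.4, 186.0]
tool_rot: [-2.226, -2.217, -0.0]
contact_force: [0.6, -0.7, 2.2]
finger_gap: 14.1
gripper_force: 58.8
```

Converted, 2 mm / 750 = 0.0027, 1.8 mm / 750 = 0.0024.

Call:
carry_out(
  motion=[
    [5,[0,0,0.0008],[0,0,0]],
    [5,[0,0,0.0016],[0,0,0]],
    [5,[0,0,0.0024],[0,0,0]],
    [5,[0,0,0.0027],[0,0,0]],
    [5,[0,0,0.0027],[0,0,0]],
  ],
)

```text
time: 12.78
tool_pos: [569.7, -196.4, 184.3]
tool_rot: [2.226, 2.217, 0.0]
contact_force: [-0.4, -0.7, 3.7]
finger_gap: 14.3
gripper_force: 58.8
```

Converted, 1.2 mm / 750 = 0.0016, 0.8 mm / 750 = 0.0011.

Call:
carry_out(
  motion=[
    [5,[0,0,0.0005],[0,0,0]],
    [5,[0,0,0.0011],[0,0,0]],
    [5,[0,0,0.0016],[0,0,0]],
    [5,[0,0,0.0016],[0,0,0]],
  ],
)

```text
time: 13.12
tool_pos: [569.7, -196.4, 183.0]
tool_rot: [2.226, 2.217, 0.0]
contact_force: [-1.0, 0.3, 2.5]
finger_gap: 14.3
gripper_force: 58.8
```

Call:
carry_out(
  motion=[
    [5,[0,0,0.0005],[0,0,0]],
    [5,[0,0,0.0011],[0,0,0]],
    [5,[0,0,0.0016],[0,0,0]],
    [5,[0,0,0.0016],[0,0,0]],
  ],
)

```text
time: 13.45
tool_pos: [569.7, -196.4, 181.8]
tool_rot: [-2.226, -2.217, -0.0]
contact_force: [-0.6, 0.0, 1.6]
finger_gap: 14.3
gripper_force: 58.8
```

Converted, 1.2 mm / 750 = 0.0016, 0.8 mm / 750 = 0.0011.

Call:
carry_out(
  motion=[
    [5,[0,0,0.0005],[0,0,0]],
    [5,[0,0,0.0011],[0,0,0]],
    [5,[0,0,0.0016],[0,0,0]],
    [5,[0,0,0.0016],[0,0,0]],
  ],
)

```text
time: 13.78
tool_pos: [569.6, -196.4, 180.6]
tool_rot: [-2.226, -2.217, 0.0]
contact_force: [-0.8, 0.2, 1.7]
finger_gap: 14.4
gripper_force: 58.8
```

Converted, 1.2 mm / 750 = 0.0016, 0.8 mm / 750 = 0.0011.

Call:
carry_out(
  motion=[
    [5,[0,0,0.0005],[0,0,0]],
    [5,[0,0,0.0011],[0,0,0]],
    [5,[0,0,0.0016],[0,0,0]],
    [5,[0,0,0.0016],[0,0,0]],
  ],
)

```text
time: 14.12
tool_pos: [569.7, -196.4, 179.4]
tool_rot: [-2.226, -2.217, 0.0]
contact_force: [-0.2, -1.0, 2.2]
finger_gap: 14.4
gripper_force: 58.8
```

Converted, 1.2 mm / 750 = 0.0016, 0.8 mm / 750 = 0.0011.

Call:
carry_out(
  motion=[
    [5,[0,0,0.0005],[0,0,0]],
    [5,[0,0,0.0011],[0,0,0]],
    [5,[0,0,0.0016],[0,0,0]],
    [5,[0,0,0.0016],[0,0,0]],
  ],
)

```text
time: 14.45
tool_pos: [569.6, -196.4, 178.2]
tool_rot: [-2.226, -2.217, -0.0]
contact_force: [-0.7, -0.6, 3.1]
finger_gap: 14.7
gripper_force: 58.8
```

Converted, 1.2 mm / 750 = 0.0016, 0.8 mm / 750 = 0.0011.

Call:
carry_out(
  motion=[
    [5,[0,0,0.0005],[0,0,0]],
    [5,[0,0,0.0011],[0,0,0]],
    [5,[0,0,0.0016],[0,0,0]],
    [5,[0,0,0.0016],[0,0,0]],
  ],
)

```text
time: 14.78
tool_pos: [569.6, -196.4, 177.0]
tool_rot: [-2.226, -2.217, 0.0]
contact_force: [-0.3, -0.1, 3.1]
finger_gap: 14.2
gripper_force: 58.8
```

Converted, 1.2 mm / 750 = 0.0016, 0.8 mm / 750 = 0.0011.

Call:
carry_out(
  motion=[
    [5,[0,0,0.0005],[0,0,0]],
    [5,[0,0,0.0011],[0,0,0]],
    [5,[0,0,0.0016],[0,0,0]],
    [5,[0,0,0.0016],[0,0,0]],
  ],
)

```text
time: 15.12
tool_pos: [569.6, -196.4, 175.8]
tool_rot: [-2.226, -2.217, -0.0]
contact_force: [-0.2, 0.3, 1.8]
finger_gap: 14.5
gripper_force: 58.8
```

Converted, 1.2 mm / 750 = 0.0016, 0.8 mm / 750 = 0.0011.

Call:
carry_out(
  motion=[
    [5,[0,0,0.0005],[0,0,0]],
    [5,[0,0,0.0011],[0,0,0]],
    [5,[0,0,0.0016],[0,0,0]],
    [5,[0,0,0.0016],[0,0,0]],
  ],
)

```text
time: 15.45
tool_pos: [569.6, -196.4, 174.6]
tool_rot: [-2.226, -2.217, 0.0]
contact_force: [-0.5, -0.3, 3.3]
finger_gap: 14.6
gripper_force: 58.8
```

Converted, 1.2 mm / 750 = 0.0016, 0.8 mm / 750 = 0.0011.

Call:
carry_out(
  motion=[
    [5,[0,0,0.0005],[0,0,0]],
    [5,[0,0,0.0011],[0,0,0]],
    [5,[0,0,0.0016],[0,0,0]],
    [5,[0,0,0.0016],[0,0,0]],
  ],
)

```text
time: 15.78
tool_pos: [569.6, -196.4, 173.4]
tool_rot: [-2.226, -2.217, 0.0]
contact_force: [-1.3, -0.1, 1.9]
finger_gap: 14.5
gripper_force: 58.8
```

Converted, 1.2 mm / 750 = 0.0016, 0.8 mm / 750 = 0.0011.

Call:
carry_out(
  motion=[
    [5,[0,0,0.0005],[0,0,0]],
    [5,[0,0,0.0011],[0,0,0]],
    [5,[0,0,0.0016],[0,0,0]],
    [5,[0,0,0.0016],[0,0,0]],
  ],
)

```text
time: 16.12
tool_pos: [569.6, -196.4, 172.2]
tool_rot: [-2.226, -2.217, 0.0]
contact_force: [-1.3, -0.2, 2.4]
finger_gap: 14.4
gripper_force: 58.8
```

Call:
carry_out(
  motion=[
    [5,[0,0,0.0005],[0,0,0]],
    [5,[0,0,0.0011],[0,0,0]],
    [5,[0,0,0.0016],[0,0,0]],
    [5,[0,0,0.0016],[0,0,0]],
  ],
)

```text
time: 16.45
tool_pos: [569.6, -196.4, 171.0]
tool_rot: [-2.226, -2.217, 0.0]
contact_force: [-0.3, -0.2, 3.2]
finger_gap: 14.6
gripper_force: 58.8
```

Converted, 1.2 mm / 750 = 0.0016, 0.8 mm / 750 = 0.0011.

Call:
carry_out(
  motion=[
    [5,[0,0,0.0005],[0,0,0]],
    [5,[0,0,0.0011],[0,0,0]],
    [5,[0,0,0.0016],[0,0,0]],
    [5,[0,0,0.0016],[0,0,0]],
  ],
)

```text
time: 16.78
tool_pos: [569.6, -196.4, 169.8]
tool_rot: [-2.226, -2.217, 0.0]
contact_force: [-1.4, -1.4, 2.7]
finger_gap: 14.7
gripper_force: 58.8
```

Converted, 1.2 mm / 750 = 0.0016, 0.8 mm / 750 = 0.0011.

Call:
carry_out(
  motion=[
    [5,[0,0,0.0005],[0,0,0]],
    [5,[0,0,0.0011],[0,0,0]],
    [5,[0,0,0.0016],[0,0,0]],
    [5,[0,0,0.0016],[0,0,0]],
  ],
)

```text
time: 17.12
tool_pos: [569.6, -196.4, 169.0]
tool_rot: [2.226, 2.217, 0.0]
contact_force: [-1.2, 0.1, 4.2]
finger_gap: 14.5
gripper_force: 58.9
```

Converted, 0.4 mm / 750 = 0.0005, 0.2 mm / 750 = 0.0003.

Call:
carry_out(
  motion=[
    [5,[0,0,0.0003],[0,0,0]],
    [5,[0,0,0.0005],[0,0,0]],
    [5,[0,0,0.0005],[0,0,0]],
  ],
)

```text
time: 17.37
tool_pos: [569.6, -196.5, 169.0]
tool_rot: [2.226, 2.217, 0.0]
contact_force: [-1.5, -0.1, 5.8]
finger_gap: 14.5
gripper_force: 59.2
```

Converted, 0.8 mm / 750 = 0.0011, 0.4 mm / 750 = 0.0005.

Call:
carry_out(
  motion=[
    [5,[0,0,0.0005],[0,0,0]],
    [5,[0,0,0.0011],[0,0,0]],
    [5,[0,0,0.0011],[0,0,0]],
  ],
)

```text
time: 17.62
tool_pos: [569.7, -196.5, 168.9]
tool_rot: [2.225, 2.216, 0.0]
contact_force: [-3.2, 0.6, 7.5]
finger_gap: 14.4
gripper_force: 59.5
```

```bash
python3 - <<'E'
from h import *; from rig import *
s=state(); print(s["tool_pos"],s["tool_rot"],s["contact_force"],s["moment"])
E
```

```text
[ 569.6637327  -196.49252521  168.91093447] [2.22510256e+00 2.21621375e+00 3.57481787e-04] [-3.24727012  0.602802    7.4824172 ] [ 0.12373486  0.67929698 -0.02191941]
```

Converted, -0.6 mm / 750 = -0.0008, 0.4 mm / 750 = 0.0005.

Call:
carry_out(
  motion=[
    [5,[0,-0.0004,0],[0,0,0]],
    [5,[0,-0.0008,0.0003],[0,0,0]],
    [5,[0,-0.0008,0.0005],[0,0,0]],
    [5,[0,-0.0008,0.0005],[0,0,0]],
  ],
)

```text
time: 17.95
tool_pos: [569.6, -196.5, 168.9]
tool_rot: [2.224, 2.216, 0.002]
contact_force: [-1.9, -0.1, 7.8]
finger_gap: 14.3
gripper_force: 59.6
```

```bash
python3 - <<'E'
from h import *; from rig import *
s=state(); print(s["tool_pos"],s["tool_rot"],s["contact_force"],s["moment"])
a=snapshot("scene");cv2.imwrite("pics/g5.png",crop(a["image"],155,170,60,55,10))
E
```

```text
[ 569.58113615 -196.50254287  168.90579751] [2.22418897e+00 2.21560236e+00 1.67226177e-03] [-1.92188286 -0.1361141   7.79181903] [ 0.14541001  0.54438006 -0.01295476]
```

View pics/g5.png

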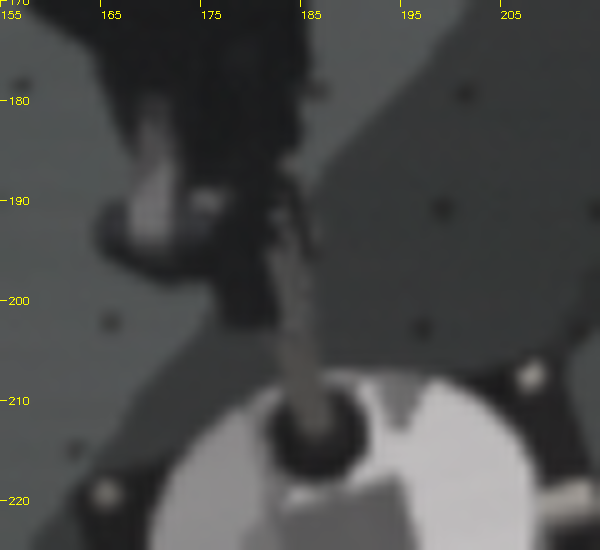

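Converted, 1.2 mm / 750 = 0.0016, 0.8 mm / 750 = 0.0011.

Call:
carry_out(
  motion=[
    [5,[0,-0.0001,0.0005],[0,0,0]],
    [5,[0,-0.0004,0.0011],[0,0,0]],
    [5,[0,-0.0005,0.0016],[0,0,0]],
    [5,[0,-0.0005,0.0016],[0,0,0]],
    [5,[0,-0.0005,0.0016],[0,0,0]],
    [5,[0,-0.0005,0.0016],[0,0,0]],
  ],
)

```text
time: 18.5
tool_pos: [569.6, -196.5, 168.8]
tool_rot: [2.223, 2.215, 0.003]
contact_force: [-2.0, 0.4, 11.1]
finger_gap: 14.3
gripper_force: 59.9
```

Converted, -51 mm / 750 = -0.068, -43 mm / 750 = -0.0573.

Call:
carry_out(
  motion=[
    [5,[0,0.0007,-0.002],[0,0,0]],
    [5,[0,0.0013,-0.004],[0,0,0]],
    [5,[0,0.0013,-0.0067],[0,0,0]],
    [5,[0,0.0013,-0.012],[0,0,0]],
    [5,[0,0.0013,-0.0187],[0,0,0]],
    [5,[0,0.0013,-0.0267],[0,0,0]],
    [5,[0,0.0013,-0.036],[0,0,0]],
    [5,[0,0.0013,-0.0467],[0,0,0]],
    [5,[0,0.0013,-0.0573],[0,0,0]],
    [5,[0,0.0013,-0.068],[0,0,0]],
  ],
)

```text
time: 19.33
tool_pos: [569.8, -196.5, 218.2]
tool_rot: [2.225, 2.216, 0.0]
contact_force: [-0.3, -0.1, -1.4]
finger_gap: 14.3
gripper_force: 58.5
```

Converted, -53 mm / 750 = -0.0707, -52 mm / 750 = -0.0693.

Call:
carry_out(
  motion=[
    [5,[0,0,-0.0107],[0,0,0]],
    [5,[0,0,-0.0213],[0,0,0]],
    [5,[0,0,-0.032],[0,0,0]],
    [5,[0,0,-0.0427],[0,0,0]],
    [5,[0,0,-0.052],[0,0,0]],
    [5,[0,0,-0.06],[0,0,0]],
    [5,[0,0,-0.0653],[0,0,0]],
    [5,[0,0,-0.0693],[0,0,0]],
    [5,[0,0,-0.0707],[0,0,0]],
    [5,[0,0,-0.0707],[0,0,0]],
  ],
)

```text
time: 20.17
tool_pos: [569.7, -196.4, 270.0]
tool_rot: [2.226, 2.217, 0.0]
contact_force: [-0.8, 0.1, -1.1]
finger_gap: 14.4
gripper_force: 58.5
```

Call:
carry_out(
  motion=[
    [5,[0,0,0],[0,0,0]],
    [5,[0,0,0],[0,0,0]],
    [5,[0,0,0],[0,0,0]],
  ],
)

```text
time: 20.42
tool_pos: [569.4, -196.3, 269.4]
tool_rot: [-2.225, -2.216, 0.001]
contact_force: [-0.4, -1.0, -0.8]
finger_gap: 14.1
gripper_force: 58.5
```

```bash
python3 - <<'E'
from h import *; from rig import *
s=state(); print(s["time"],s["tool_pos"],s["tool_rot"],s["contact_force"],s["moment"],goal([475.5,202.6,269],s))
a=snapshot("scene");g=cv2.cvtColor(a["image"],cv2.COLOR_RGB2GRAY).astype(int)
cv2.imwrite("pics/g6.png",crop(a["image"],155,150,60,75,8))
P=s["tool_pos"]
for z in(-127.5,-127.5+58.7,-127.5+68.7):print(proj(a,P+[-.7,.6,z]))
E
```

```text
20.4167 [ 569.43696987 -196.33486062  269.36385596] [-2.22523562e+00 -2.21632062e+00  5.56054147e-04] [-0.36847063 -0.99088351 -0.80537334] [-0.05293652  0.05920068 -0.07872105] (array([398.6, -95.5,   0.6]), array([-0.001, -0.   , -0.004]))
[184.21288784 204.27698306]
[180.1857051 190.0024001]
[179.46018657 187.43075759]
```

View pics/g6.png

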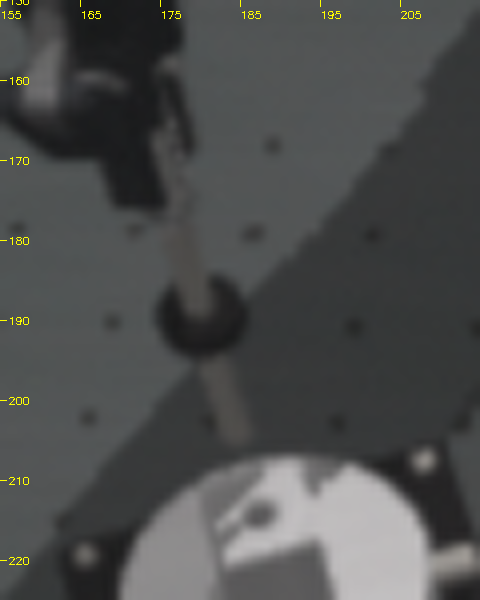

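Call:
carry_out(
  motion=[
    [5,[0.008,-0.0013,0],[0,0,0]],
    [5,[0.024,-0.0053,0],[0,0,0]],
    [5,[0.048,-0.012,0],[0,0,0]],
    [5,[0.08,-0.0187,0],[0,0,0]],
    [5,[0.1173,-0.028,0],[0,0,0]],
    [5,[0.1547,-0.0373,0],[0,0,0]],
    [5,[0.192,-0.0467,0],[0,0,0]],
    [5,[0.2293,-0.0547,0],[0,0,0]],
    [5,[0.2667,-0.064,0],[0,0,0]],
    [5,[0.304,-0.0733,0],[0,0,0]],
  ],
)

```text
time: 21.3
tool_pos: [514.3, 34.1, 270.1]
tool_rot: [-2.225, -2.218, -0.001]
contact_force: [0.7, -0.3, -1.5]
finger_gap: 14.3
gripper_force: 58.5
```

Converted, 170.6 mm / 750 = 0.2275, 169 mm / 750 = 0.2253.

Call:
carry_out(
  motion=[
    [5,[0.0373,-0.0093,0],[0,0,0]],
    [5,[0.0747,-0.0173,0],[0,0,0]],
    [5,[0.112,-0.0267,0],[0,0,0]],
    [5,[0.1467,-0.0347,0],[0,0,0]],
    [5,[0.176,-0.0413,0],[0,0,0]],
    [5,[0.2,-0.048,0],[0,0,0]],
    [5,[0.216,-0.052,0],[0,0,0]],
    [5,[0.2253,-0.054,0],[0,0,0]],
    [5,[0.2275,-0.054,0],[0,0,0]],
    [5,[0.2275,-0.054,0],[0,0,0]],
  ],
)

```text
time: 22.13
tool_pos: [475.7, 202.6, 269.9]
tool_rot: [2.225, 2.217, -0.0]
contact_force: [-0.6, -0.5, -1.6]
finger_gap: 14.5
gripper_force: 58.5
```

Converted, 95 mm / 750 = 0.1267, 92 mm / 750 = 0.1227.

Call:
carry_out(
  motion=[
    [5,[0,0,0.0067],[0,0,0]],
    [5,[0,0,0.024],[0,0,0]],
    [5,[0,0,0.048],[0,0,0]],
    [5,[0,0,0.0733],[0,0,0]],
    [5,[0,0,0.096],[0,0,0]],
    [5,[0,0,0.1133],[0,0,0]],
    [5,[0,0,0.1227],[0,0,0]],
    [5,[0,0,0.1267],[0,0,0]],
    [5,[0,0,0.1267],[0,0,0]],
    [5,[0,0,0.1267],[0,0,0]],
  ],
)

```text
time: 22.97
tool_pos: [476.2, 202.3, 175.6]
tool_rot: [2.226, 2.216, 0.001]
contact_force: [-0.6, -0.4, -0.4]
finger_gap: 14.7
gripper_force: 58.5
```

Call:
carry_out(
  motion=[
    [5,[0,0,0],[0,0,0]],
    [5,[0,0,0],[0,0,0]],
    [5,[0,0,0],[0,0,0]],
  ],
)

```text
time: 23.22
tool_pos: [476.3, 202.7, 175.9]
tool_rot: [2.225, 2.216, 0.002]
contact_force: [-0.4, 0.6, -1.7]
finger_gap: 14.5
gripper_force: 58.5
```

```bash
python3 - <<'E'
from h import *; from rig import *
s=state(); print(s["time"],s["tool_pos"],s["tool_rot"],s["contact_force"],s["moment"],goal([475.5,202.6,163],s))
a=snapshot("scene");P=s["tool_pos"]
cv2.imwrite("pics/g7.png",crop(a["image"],305,165,60,55,10))
print(proj(a,P+[-.7,.6,-127.5]),proj(a,[474.8,203.2,34]))
E
```

```text
23.2167 [476.30376948 202.73105325 175.91243434] [2.22516704 2.21645441 0.0024221 ] [-0.37694997  0.63142265 -1.66347844] [ 0.08322557 -0.04092926 -0.05233057] (array([-0.1, -0.8, 12.9]), array([ 0.002, -0.   , -0.004]))
[327.95588634 201.84486114] [327.2741115 204.6140717]
```

View pics/g7.png

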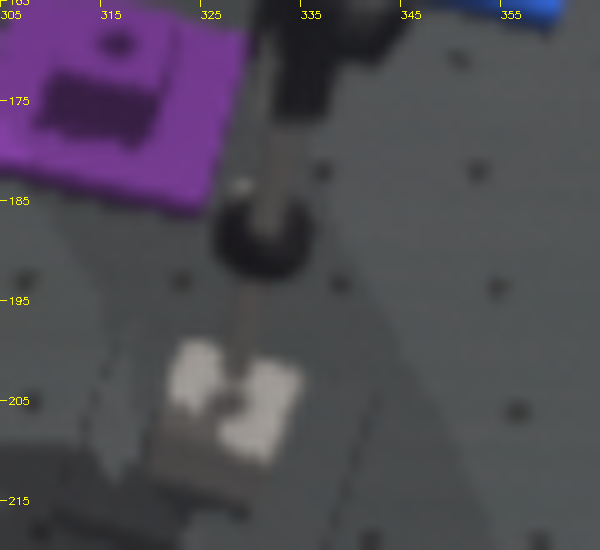

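Converted, 17 mm / 750 = 0.0227, 16 mm / 750 = 0.0213.

Call:
carry_out(
  motion=[
    [5,[-0.0001,-0.0011,0.0027],[0,0,0]],
    [5,[-0.0001,-0.0011,0.0067],[0,0,0]],
    [5,[-0.0001,-0.0011,0.0107],[0,0,0]],
    [5,[-0.0001,-0.0011,0.0133],[0,0,0]],
    [5,[-0.0001,-0.0011,0.016],[0,0,0]],
    [5,[-0.0001,-0.0011,0.0187],[0,0,0]],
    [5,[-0.0001,-0.0011,0.0213],[0,0,0]],
    [5,[-0.0001,-0.0011,0.0227],[0,0,0]],
    [5,[-0.0001,-0.0011,0.0227],[0,0,0]],
  ],
)

```text
time: 24.02
tool_pos: [474.7, 202.4, 157.5]
tool_rot: [-2.226, -2.217, 0.001]
contact_force: [-0.4, -0.2, -2.2]
finger_gap: 14.7
gripper_force: 58.5
```

Converted, 3 mm / 750 = 0.004, 2 mm / 750 = 0.0027.

Call:
carry_out(
  motion=[
    [5,[0,0,0.0013],[0,0,0]],
    [5,[0,0,0.0027],[0,0,0]],
    [5,[0,0,0.004],[0,0,0]],
    [5,[0,0,0.004],[0,0,0]],
  ],
)

```text
time: 24.35
tool_pos: [474.9, 202.4, 154.7]
tool_rot: [-2.226, -2.217, 0.0]
contact_force: [-0.4, 0.1, -1.6]
finger_gap: 14.5
gripper_force: 58.5
```

Tip is about 7 mm inside the hole with no contact force; carrying on down.

Converted, 11 mm / 750 = 0.0147, 10 mm / 750 = 0.0133.

Call:
carry_out(
  motion=[
    [5,[0,0.0004,0.002],[0,0,0]],
    [5,[0,0.0007,0.004],[0,0,0]],
    [5,[0,0.0007,0.006],[0,0,0]],
    [5,[0,0.0007,0.008],[0,0,0]],
    [5,[0,0.0007,0.01],[0,0,0]],
    [5,[0,0.0007,0.012],[0,0,0]],
    [5,[0,0.0007,0.0133],[0,0,0]],
    [5,[0,0.0007,0.0147],[0,0,0]],
    [5,[0,0.0007,0.0147],[0,0,0]],
  ],
)

```text
time: 25.1
tool_pos: [475.3, 202.4, 143.6]
tool_rot: [-2.226, -2.217, 0.0]
contact_force: [-0.7, 0.3, -2.2]
finger_gap: 14.5
gripper_force: 58.5
```

Converted, 3 mm / 750 = 0.004, 2 mm / 750 = 0.0027.

Call:
carry_out(
  motion=[
    [5,[0,0,0.0013],[0,0,0]],
    [5,[0,0,0.0027],[0,0,0]],
    [5,[0,0,0.004],[0,0,0]],
    [5,[0,0,0.004],[0,0,0]],
  ],
)

```text
time: 25.43
tool_pos: [475.4, 202.5, 140.7]
tool_rot: [-2.226, -2.217, 0.0]
contact_force: [-0.5, -0.1, -1.4]
finger_gap: 14.6
gripper_force: 58.5
```

Call:
carry_out(
  motion=[
    [5,[0,0,0.0009],[0,0,0]],
    [5,[0,0,0.0019],[0,0,0]],
    [5,[0,0,0.0027],[0,0,0]],
    [5,[0,0,0.0027],[0,0,0]],
  ],
)

```text
time: 25.77
tool_pos: [475.5, 202.6, 139.5]
tool_rot: [2.226, 2.217, 0.001]
contact_force: [-2.5, 0.1, 2.0]
finger_gap: 14.5
gripper_force: 59.1
```

Call:
carry_out(
  motion=[
    [14,[0,0,0],[0,0,0]],
    [16,[0,0,0],[0,0,0]],
    [18,[0,0,0],[0,0,0]],
    [20,[0,0,0],[0,0,0]],
    [25,[0,0,0],[0,0,0]],
    [35,[0,0,0],[0,0,0]],
    [50,[0,0,0],[0,0,0]],
    [65,[0,0,0],[0,0,0]],
    [80,[0,0,0],[0,0,0]],
    [80,[0,0,0],[0,0,0]],
  ],
)

```text
time: 26.6
tool_pos: [475.5, 202.4, 138.9]
tool_rot: [2.226, 2.217, -0.0]
contact_force: [0.3, 0.5, -0.4]
finger_gap: 80.0
gripper_force: 0.0
```

Converted, -120 mm / 750 = -0.16, -118 mm / 750 = -0.1573.

Call:
carry_out(
  motion=[
    [80,[0,0,-0.0053],[0,0,0]],
    [80,[0,0,-0.016],[0,0,0]],
    [80,[0,0,-0.0333],[0,0,0]],
    [80,[0,0,-0.056],[0,0,0]],
    [80,[0,0,-0.08],[0,0,0]],
    [80,[0,0,-0.104],[0,0,0]],
    [80,[0,0,-0.128],[0,0,0]],
    [80,[0,0,-0.1467],[0,0,0]],
    [80,[0,0,-0.1573],[0,0,0]],
    [80,[0,0,-0.16],[0,0,0]],
  ],
)

```text
time: 27.43
tool_pos: [476.4, 202.7, 261.6]
tool_rot: [2.224, 2.216, 0.006]
contact_force: [0.1, 0.0, 0.3]
finger_gap: 80.0
gripper_force: 0.0
```

Converted, -200 mm / 750 = -0.2667, -195 mm / 750 = -0.26.

Call:
carry_out(
  motion=[
    [80,[-0.0267,0,0],[0,0,0]],
    [80,[-0.0667,0,0],[0,0,0]],
    [80,[-0.1133,0,0],[0,0,0]],
    [80,[-0.16,0,0],[0,0,0]],
    [80,[-0.2067,0,0],[0,0,0]],
    [80,[-0.24,0,0],[0,0,0]],
    [80,[-0.26,0,0],[0,0,0]],
    [80,[-0.2667,0,0],[0,0,0]],
    [80,[-0.2667,0,0],[0,0,0]],
    [80,[-0.2667,0,0],[0,0,0]],
  ],
)

```text
time: 28.27
tool_pos: [474.4, 3.0, 258.5]
tool_rot: [-2.225, -2.216, 0.0]
contact_force: [-0.5, -0.1, -0.3]
finger_gap: 80.0
gripper_force: 0.0
```

```bash
python3 - <<'E'
from h import *; from rig import *
s=state(); print(s["time"],s["tool_pos"],s["contact_force"])
a=snapshot("scene");b=snapshot("top")
cv2.imwrite("pics/g8.png",np.hstack([crop(a["image"],305,160,50,60,8),crop(b["image"],165,165,50,60,8)]))
for z in(34,70.7,80.7,187):print(z,proj(a,[474.8,203.1,z]).round(1),proj(b,[475.4,201.7,z]).round(1))
E
```

```text
28.2667 [474.43901305   2.96556209 258.45864324] [-0.46303434 -0.13485315 -0.34113776]
34 [327.2 204.6] [190.6 197.9]
70.7 [328.8 196.9] [189.4 196.2]
80.7 [329.3 194.7] [189.  195.7]
187 [334.5 169.5] [184.9 190.2]
```

View pics/g8.png

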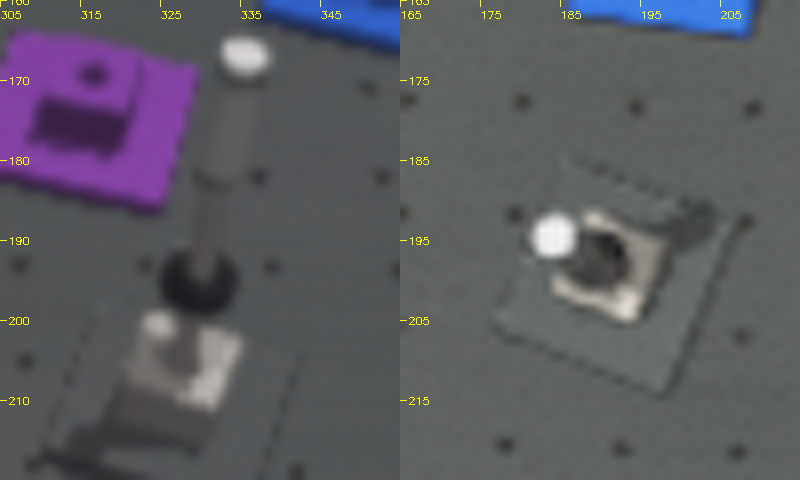

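```bash
python3 - <<'E'
from rig import *
print(sign_off())
E
```

```text
the job is handed in; nothing more can be done
None
```

The gauge went down the bore until the rod rested on the floor, about 58.7 mm deep (floor about 41 mm above the table, touched with roughly 8 N); it now stands released in its stand with the ring at its mark, leaning about 0.06 rad in the loose hole, and the job is handed in with no verdict shown.

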